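# Draw the filter cassette and lay it in the rinsing cradle

### The job

The white filter cassette in the steel filter unit is due for rinsing: push it further in until its catch lets go and it springs out, draw it right out by its handle and set it down flat on the bare counter, letting go of it. Then take it again across its body and lay it the right way up in the steel rinsing cradle, sliding it handle first under the hood until the whole handle is covered. Set it down rather than dropping it, and leave the other things on the counter where they stand.

Things in the scene. Friction and masses are not known exactly. Their poses are not given: they have to be found in the camera images.
- cassette: White louvred filter cassette: a box 120 long (own x) x 56 wide (y) x 46 tall (z) with a handle on its -x end, overall 165 long, 0.2 to 0.4 kg. A pocket 26 x 32 opens in its top, from x = -24 to 2 mm (ledge). Origin: centre of the box's underside, 60 behind its front face. It starts latched in the unit, standing on the counter, front face flush with the bay mouth, only the handle sticking out.
- handle (a point): Middle of the cassette's handle, a vertical blade 16 thick (cassette y), 45 long (x), from 14 to 46 above its underside, on its centre line; best pinched across its 16 mm. This point is 84 mm in front (-x) of the cassette's origin and 30 mm above its underside.
- handle_end (a point): Middle of the handle's blunt end, 105 mm in front (-x) of the cassette's origin, 30 mm above its underside: the face to push on. Pushing in takes 9 to 15 N (spring and friction).
- unit: Steel filter unit fixed to the counter, 110 wide (y), 240 long. Origin: on the counter in the middle of the bay mouth; the unit lies on its +x side, the cassette comes out to -x. The front 130 mm are 62 tall, the grey casing behind 139, its two brass ports up to 169. The bay is 62 wide, 50 high, without a floor: the cassette slides on the counter. Pulling does nothing while latched.
- catch (a joint): Black catch pin on the unit's roof: below 0.003 latched; it rises to 0.018 m and stays up once the cassette is pushed in by 7 mm or more (a stop is met at 11 mm). When the push is then taken away, a spring ejector shoves the cassette out by about 26 mm, where it waits, still about 94 mm inside.
- cradle: Steel rinsing cradle fixed to the counter: a channel 210 long (x), 92 wide, floor top 6 mm above the counter, rails up to 18 mm with 68 mm between them, open on top and at the +x end, hooded at the -x end (brass stub 30 mm beyond it). Origin: centre of its underside. The cassette is to lie in it with its own x along the cradle's x, handle under the hood; rear end may stand out.
- hood_stop (a point): Centre of the inner face of the hood's end wall, 101 mm from the cradle's origin along its -x, 36 up: the handle's end comes to touch it or stay up to 20 mm short. The hood covers the channel from x = -38 to -105 mm; inside it is 84 wide and 57 high above the floor, outer top 66 above the counter.
- bottle: Bystander: white plastic bottle, radius 36, 190 tall (mm). Origin at the centre of its underside.
- can: Bystander: steel can, radius 37, 110 tall (mm). Origin at the centre of its underside.
- cup: Bystander: open steel cup, radius 40, 85 tall (mm). Origin at the centre of its underside.
- brush: Bystander: brush lying on the counter, about 200 long (mm). Origin at the centre of its underside.
- jar: Bystander: glass jar, radius 42, 120 tall (mm). Origin at the centre of its underside.
- bowl: Bystander: steel bowl, radius 65, 55 tall (mm). Origin at the centre of its underside.

How it is judged:
On the way, in this order (a step that is already met when the one before it is completed fails the run):
1. the cassette is pushed in until the catch lets go (pin up by more than 14 mm) (value of joint catch above 0.014 m), for 0.1 s.
2. the cassette has come out of the unit by 18 mm or more (x of cassette in the frame of unit below 0.042 m), for 0.1 s.
3. the cassette lies flat on the bare counter, wholly out of the unit, let go and at rest (x of cassette in the frame of unit below -0.06 m and height (world z) of cassette between -0.003 and 0.003 m and angle between cassette's own z axis and vertical below 0.06 rad and contact force between the fingers and cassette below 0.05 N and linear speed of cassette below 0.02 m/s), for 0.2 s.
At the end, for the whole second after the job is handed in: The cassette lies at rest, let go, right way up on the cradle's floor (underside 3 to 9 mm above the cradle's underside, tilted less than 0.06 rad), its axis within 0.12 rad of the cradle's and within 10 mm of its centre line, handle under the hood with its end no more than 20 mm from the end wall (x of handle_end in the frame of cradle between -0.106 and -0.081 m and y of handle_end in the frame of cradle between -0.01 and 0.01 m and y of cassette in the frame of cradle between -0.01 and 0.01 m and z of cassette in the frame of cradle between 0.003 and 0.009 m and angle between cassette's own z axis and vertical below 0.06 rad and angle between the x axis of cassette and the x axis of cradle, either way round below 0.12 rad and linear speed of cassette below 0.01 m/s and angular speed of cassette below 0.1 rad/s and contact force between the fingers and cassette below 0.05 N); the robot touches nothing.
It fails at once if the cassette is dropped or thrown (faster than 0.7 m/s while the fingers do not touch it) (linear speed of cassette above 0.7 m/s and contact force between the fingers and cassette below 0.05 N).
It fails at once if a bystander is moved by more than 40 mm (distance of any of bottle, can, cup, brush, jar, bowl from where it was at the start of the episode above 0.04 m).
It also fails if it takes over 72 s, if anything falls off the work surface, if the arm or the gripper's body presses on something with over 40 N, if the wrist force passes 120 N, or if a joint passes its speed limit or range.

### The arm

A 6-joint arm with a two-finger parallel gripper is mounted at the origin on the work surface. World frame = base frame: x ahead of the robot, y to its left, z up, the work surface at z = 0. Lengths are in m, angles in rad, forces in N, time in s.
With the tool pointing down it reaches from about 0.375 to 0.9 m from the base axis. Payload 3.1 kg.
Tool frame: the origin (TCP) lies between the finger pads; the fingertips stand 14 mm ahead of it and the grasp point (between the pads) lies 5 mm behind it; z points along the fingers, y is the line along which they close (so a half turn about z gives the same grasp; the last joint's range is limited). The gripper opens to 85 mm and grips with 20 to 120 N. Pads are 22 mm wide; open, the fingers measure 114 mm over their backs; the gripper's body (76 mm by 85 mm) begins 54 mm behind the grasp point. The pads swing forward as they close: fully open they stand 13 mm farther back than shut.
Start: joints at [-1.421, 0.527, 1.433, -0, 1.181, -0.178], TCP at [0.201, -0.592, 0.245] pointing down, gripper open.
Joint ranges: [-3.08, 3.08], [-0.75, 2.2], [0.22, 2.44], [-1.43, 4.57], [0, 2.65], [-2.85, 2.85]. Speed limits (rad/s): [2.79, 2.79, 3.14, 3.14, 3.14, 3.14].

### API

Orientations are given as [roll, pitch, yaw] about the fixed x, y, z axes, in that order (R = Rz(yaw) Ry(pitch) Rx(roll)).
In Python, from plant import observe, optics, ticket gives the robot as it stands.
- The arm moves only by the tool jog_arm, never from a script. Its argument "steps" is a list of rows, each a list of 7 numbers: the shift along the world's x, y, z in m, then the turn, a rotation vector about the world's x, y, z in rad, then the opening, from -1 (shut) to 1 (fully open). In form: [[tx, ty, tz, wx, wy, wz, hand], ...]. A call has 1 to 20 rows; each row shifts and turns the commanded pose from where the row before left it; what a row does not reach is not made up. A row lasts 1/8 s, in which the tool goes at most 62.5 mm and 10.7 degrees, less where a joint would pass 70% of its speed; a pose out of reach is approached as far as the arm can. A call with a gripper value outside its range is refused whole. The fingers move at their own pace and stop on an object; "squeeze" is the grip in N (left out, the last holds). Time passes only in rows, so rows that do not move let the fingers close. It gives the time, the measured TCP pose, the force, the opening and the grip force at its end, in the units of the state.
- observe(): the state, without advancing time (a new reading comes with each control period).
- optics.capture(name): name is "side" or "top" or "wrist"; returns a dict with "pixels" (420x560x3 uint8, red, green, blue), "fovy" (degrees; the focal length in pixels is half the picture's height over the tangent of half this angle, whatever the lens; pixels are square), "cx", "cy" (the principal point, pixels), "world_from_camera" (4x4, takes a point from camera to world coordinates). Camera axes: x right, y down, z forward; pixel columns grow to the right and rows downward; lengths in m; the calibration is good to about 2 mm. The wrist camera is an equidistant fisheye: a pixel r from the principal point sees the ray r / f radians off the axis. A picture is of the moment at which its call begins. There is no depth.
- ticket.close_job(): hands the job in; it is judged then, once.
The state is a dict: "time": time; "joint_positions": joint angles; "qd": joint speeds; "tau": joint torques, N m; "eef_pos": TCP position; "ee_rot": TCP orientation; "ft_force": force on the tool from outside, world axes, zero at the start; "ft_torque": the same for the moment, N m; "grip_width": finger opening in m; "gripper_force": force on a finger pad.
Only numpy, scipy, OpenCV 4.12 (cv2) and the standard library are available. Lean on these libraries where they do the work, as an engineer would, in place of code of your own. Each camera call takes 0.05 s, during which the arm holds its last target. There are 200 camera calls.

## Working session

There is one attempt and no reset: what is moved stays moved. The work goes in short steps, Python scripts to look and compute and a tool call to move; the robot and the scene stay as the last step left them, time stands still between calls to the robot, and variables do not carry over. Pictures are saved under pics/ and viewed, at most 10 in all, crops included, and the job is handed in when it is done.

Besides the shell and the picture viewer there is one more tool, called after ">>>" as a command line: name --pt "numbers of a row" for each row, then --argument value for the rest. jog_arm: Moves the arm, as the interface text tells. Its arguments: {"type":"object","properties":{"steps":{"type":"array"},"squeeze":{"type":"number"}},"required":["steps"]}

```bash
mkdir -p pics
cat > h.py <<'E'
import numpy as np, cv2
from plant import observe, optics, ticket
def cap(n,fn=None):
    c=optics.capture(n)
    if fn: cv2.imwrite('pics/'+fn,c['pixels'][:,:,::-1])
    return c
def f(c): return c['pixels'].shape[0]/2/np.tan(np.radians(c['fovy'])/2)
def ray(c,u,v,fish=False):
    T=np.array(c['world_from_camera']); x,y=u-c['cx'],v-c['cy']
    if fish:
        r=np.hypot(x,y)+1e-9; t=r/f(c); d=np.array([np.sin(t)*x/r,np.sin(t)*y/r,np.cos(t)])
    else: d=np.array([x/f(c),y/f(c),1])
    return T[:3,3],T[:3,:3]@d
def onz(c,u,v,z,fish=False):
    o,d=ray(c,u,v,fish); return o+d*(z-o[2])/d[2]
E
python3 - <<'E'
from h import *
t=cap('top','top.png'); s=cap('side','side.png')
for c in (t,s): print(c['fovy'],np.round(c['world_from_camera'],3).tolist())
print(observe())
E
```

```text
52.701821851359334 [[0.019, -0.993, 0.118, 0.428], [-1.0, -0.019, 0.008, 0.105], [-0.005, -0.118, -0.993, 1.324], [0.0, 0.0, 0.0, 1.0]]
48.911381725267624 [[-0.998, -0.031, 0.06, 0.5], [-0.068, 0.535, -0.842, 1.055], [-0.006, -0.844, -0.536, 0.67], [0.0, 0.0, 0.0, 1.0]]
{'time': 0.1, 'joint_positions': array([-1.42147879e+00,  5.28406798e-01,  1.43378861e+00,  5.85163429e-06,
        1.18141090e+00, -1.78503709e-01]), 'qd': array([ 0.00064994, -0.00196097, -0.00365136,  0.00059976,  0.0007885 ,
       -0.00123396]), 'tau': array([-3.17704989e-04, -4.43303883e+01, -1.78587270e+01, -2.88033925e-04,
        3.88397661e-03, -1.31568578e-05]), 'eef_pos': array([ 0.20117055, -0.59107698,  0.24440622]), 'ee_rot': array([-3.13961196e+00, -3.62861240e-04,  3.27818664e-01]), 'ft_force': array([ 0.37818534, -0.64093776, -0.05903312]), 'ft_torque': array([-0.06124615,  0.03801474, -0.0027634 ]), 'gripper_force': 0.0, 'grip_width': 0.08544519126086245}
```

View pics/top.png

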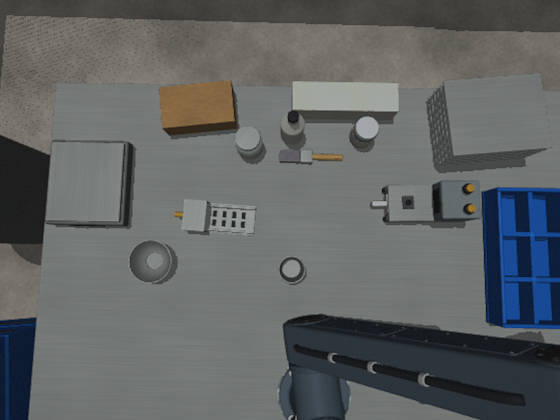

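View pics/side.png

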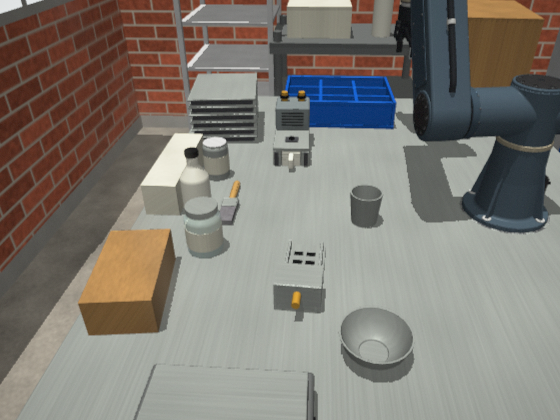

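The top view shows the unit at about (382–480, 202), with its handle at (372–386, 205). The cradle is at (180–256, 217) with its hood on the left, and world -y runs to the image right. The side view agrees. I'll enlarge both for pixel positions.

Run:
```python
from h import *
im=cv2.imread('pics/top.png')
a=cv2.resize(im[175:235,360:490],None,fx=6,fy=6,interpolation=cv2.INTER_CUBIC)[:,:780]
b=cv2.resize(im[190:240,165:265],None,fx=6,fy=6,interpolation=cv2.INTER_CUBIC)
o=np.zeros((600,780,3),np.uint8); o[:300]=a[:300]; o[300:600,:600]=b
cv2.imwrite('pics/crop.png',o)
c=cap('top')
for n,u,v,z in [('handle mid',377,205,.046),('roof mouth',387,203,.062),('bowl',151,261,.055),('cup',292,269,.085),('hood',196,216,.066),('cradle',219,217,.01),('jar',249,141,.12),('brush',311,157,.02),('bottle',292,118,.19)]:
    print(n,onz(c,u,v,z).round(3))
```

```text
handle mid [ 0.567 -0.182  0.046]
roof mouth [ 0.572 -0.208  0.062]
bowl [0.386 0.491 0.055]
cup [0.372 0.073 0.085]
hood [0.522 0.361 0.066]
cradle [0.524 0.301 0.01 ]
jar [0.739 0.205 0.12 ]
brush [0.717 0.017 0.02 ]
bottle [0.788 0.082 0.19 ]
```

View pics/crop.png

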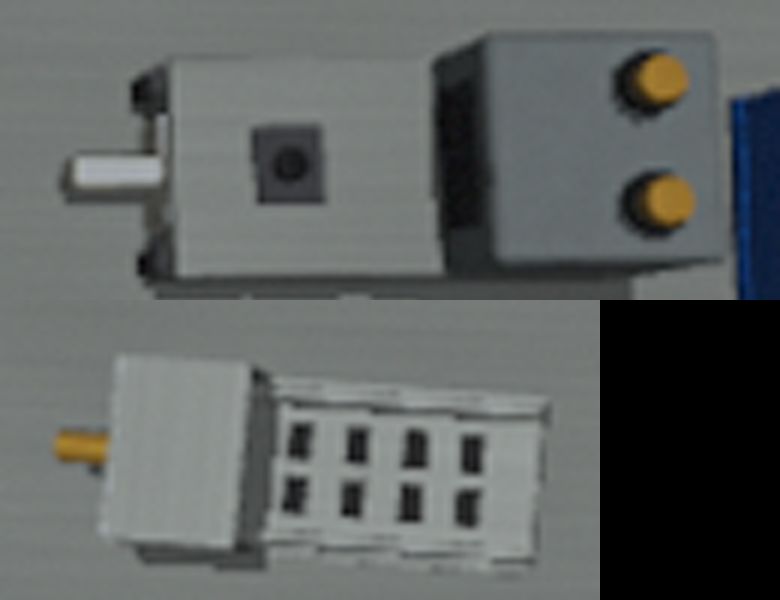

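The handle spans (371.7–387, 203.7) and the unit's roof corners are near (388.7, 184.7) and (389.7, 220.8). The hood's top corners are at about (184.7, 199.3), (207, 200.3), (205, 232) and (181.7, 230). Converting these to world positions.

Run:
```python
from h import *
c=cap('top')
A=lambda x,y:(360+(x-2.5)/6,175+(y-2.5)/6)
B=lambda x,y:(165+(x-2.5)/6,190+(y-302.5)/6)
P=lambda n,uv,z:(print(n,onz(c,*uv,z).round(4)))
P('handle end',A(70,171),.046);P('handle root',A(163,171),.046)
for q in [(172,58),(178,275),(435,58),(443,275)]: P('roof',A(*q),.062)
for q in [(492,33),(715,33),(722,258),(497,265)]: P('casing',A(*q),.139)
P('port',A(663,78),.169);P('port',A(670,200),.169)
for q in [(118,356),(252,362),(240,552),(100,540)]: P('hood',B(*q),.066)
for q in [(548,398),(535,568)]: P('rail end',B(*q),.018)
P('stub',B(57,443),.036)
```

```text
handle end [ 0.5725 -0.1647  0.046 ]
handle root [ 0.5734 -0.2116  0.046 ]
roof [ 0.6286 -0.2127  0.062 ]
roof [ 0.5198 -0.2145  0.062 ]
roof [ 0.631  -0.3442  0.062 ]
roof [ 0.5223 -0.3457  0.062 ]
casing [ 0.6311 -0.3439  0.139 ]
casing [ 0.633  -0.4486  0.139 ]
casing [ 0.5269 -0.448   0.139 ]
casing [ 0.5217 -0.3434  0.139 ]
port [ 0.6065 -0.4101  0.169 ]
port [ 0.5504 -0.4114  0.169 ]
hood [0.5723 0.3983 0.066 ]
hood [0.5705 0.3313 0.066 ]
hood [0.4759 0.3335 0.066 ]
hood [0.4805 0.403  0.066 ]
rail end [0.5601 0.1862 0.018 ]
rail end [0.4725 0.1906 0.018 ]
stub [0.5306 0.4343 0.036 ]
```

The unit's dimensions check out: 109 wide, 131 roof length. Its yaw is about -1.553 with the mouth at (0.574, -0.213). The cradle's yaw is about -1.62 with its origin near (0.521, 0.295). I'll move in front of the handle.

>>> jog_arm --pt "0.0308 0.04 0 0 0 0.105 -1" --pt "0.0308 0.04 0 0 0 0.105 -1" --pt "0.0308 0.04 0 0 0 0.105 -1" --pt "0.0308 0.04 0 0 0 0.105 -1" --pt "0.0308 0.04 0 0 0 0.105 -1" --pt "0.0308 0.04 0 0 0 0.105 -1" --pt "0.0308 0.04 0 0 0 0.105 -1" --pt "0.0308 0.04 0 0 0 0.105 -1" --pt "0.0308 0.04 0 0 0 0.105 -1" --pt "0.0308 0.04 -0.03 0 0 0.105 -1" --pt "0.0308 0.04 -0.03 0 0 0.105 -1" --pt "0.0312 0.04 -0.035 0 0 0.105 -1" --pt "0 0 0 0 0 0 -1" --pt "0 0 0 0 0 0 -1"

```text
time: 1.95
eef_pos: [0.5711, -0.1118, 0.1503]
ee_rot: [-3.141, 0.0, 1.588]
ft_force: [0.9, -0.0, 0.2]
grip_width: 0.0003
gripper_force: 0.0
```

Run:
```python
from h import *
c=cap('wrist','w1.png'); s=observe(); print(s['eef_pos'],s['ee_rot'],s['time'],c['fovy'],np.round(c['world_from_camera'],3).tolist())
```

```text
[ 0.57121942 -0.1125671   0.15091792] [3.14093773e+00 7.30131958e-04 1.58679489e+00] 2.0 65.70646984690485 [[1.0, 0.016, 0.006, 0.57], [0.018, -0.95, -0.312, -0.032], [0.001, 0.312, -0.95, 0.279], [0.0, 0.0, 0.0, 1.0]]
```

View pics/w1.png

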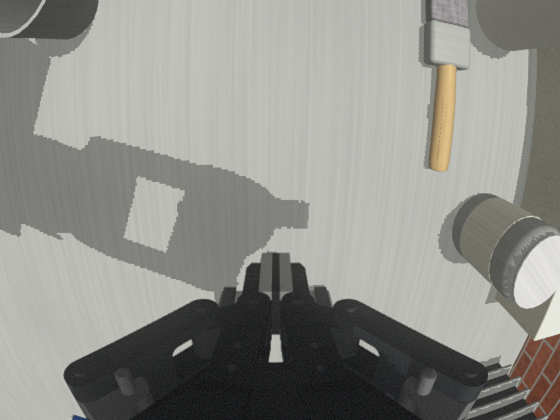

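The wrist picture shows the closed fingers at (278, 290) over bare counter. The camera looks away from the unit, and the brush (445, 100) and jar (510, 240) are clear. The top-view numbers will do, so I'll descend and push.

>>> jog_arm --pt "0.001 0 -0.04 0 0 0 -1" --pt "0.001 0 -0.04 0 0 0 -1" --pt "0 0 -0.038 0 0 0 -1" --pt "0 -0.015 0 0 0 0 -1" --pt "0 -0.012 0 0 0 0 -1" --pt "0 -0.006 0 0 0 0 -1" --pt "0 -0.006 0 0 0 0 -1" --pt "0 0 0 0 0 0 -1"

```text
time: 3.0
eef_pos: [0.5737, -0.1513, 0.0332]
ee_rot: [3.14, 0.001, 1.587]
ft_force: [-0.3, -1.0, 0.6]
grip_width: 0.0001
gripper_force: 0.0
```

>>> jog_arm --pt "0 -0.004 0 0 0 0 -1" --pt "0 -0.003 0 0 0 0 -1" --pt "0 -0.003 0 0 0 0 -1" --pt "0 -0.003 0 0 0 0 -1" --pt "0 0 0 0 0 0 -1"

```text
time: 3.62
eef_pos: [0.5719, -0.1586, 0.0324]
ee_rot: [-3.138, -0.008, 1.587]
ft_force: [1.4, 14.1, 6.8]
grip_width: 0.0003
gripper_force: 7.1
```

>>> jog_arm --pt "0 -0.003 0 0 0 0 -1" --pt "0 -0.003 0 0 0 0 -1" --pt "0 0 0 0 0 0 -1" --pt "0 0 0 0 0 0 -1"

```text
time: 4.12
eef_pos: [0.5712, -0.1634, 0.0324]
ee_rot: [-3.136, -0.009, 1.587]
ft_force: [0.3, 16.9, 8.2]
grip_width: -0.0003
gripper_force: 8.3
```

Run:
```python
from h import *
c=cap('side'); im=c['pixels'][:,:,::-1]
cv2.imwrite('pics/s2.png',cv2.resize(im[80:190,240:380],None,fx=5,fy=5,interpolation=cv2.INTER_CUBIC))
```

```text
(no output)
```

View pics/s2.png

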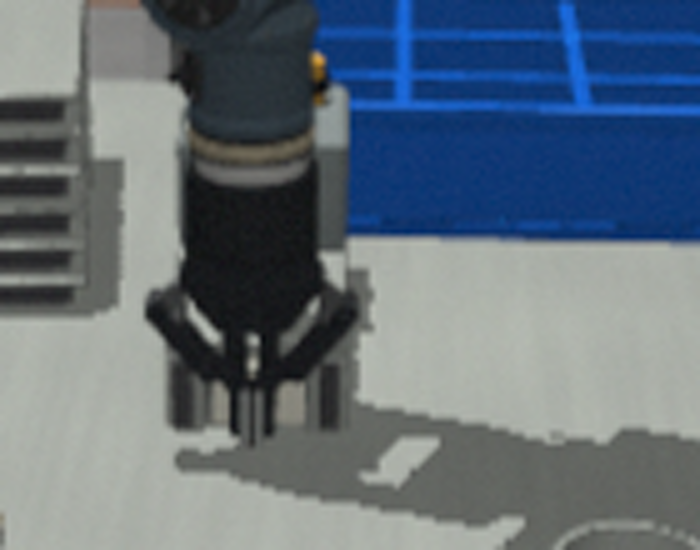

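The picture shows the shut fingers centred on the handle at (252, 410) in the mouth, with the catch hidden behind the gripper. I'll keep pushing towards the stop, where the force will rise.

>>> jog_arm --pt "0 -0.002 0 0 0 0 -1" --pt "0 -0.002 0 0 0 0 -1" --pt "0 -0.001 0 0 0 0 -1" --pt "0 0 0 0 0 0 -1"

```text
time: 4.68
eef_pos: [0.571, -0.1678, 0.0324]
ee_rot: [-3.136, -0.01, 1.587]
ft_force: [0.5, 18.3, 9.6]
grip_width: -0.0
gripper_force: 9.1
```

>>> jog_arm --pt "0 -0.002 0 0 0 0 -1" --pt "0 -0.001 0 0 0 0 -1" --pt "0 0 0 0 0 0 -1" --pt "0 0 0 0 0 0 -1"

```text
time: 5.18
eef_pos: [0.571, -0.1679, 0.0325]
ee_rot: [-3.135, -0.014, 1.586]
ft_force: [2.5, 27.1, 10.1]
grip_width: 0.0001
gripper_force: 13.2
```

The stop is met: no further motion and the force has jumped. Retracting slowly lets the ejector follow the fingers.

>>> jog_arm --pt "0 0.004 0 0 0 0 -1" --pt "0 0.004 0 0 0 0 -1" --pt "0 0.004 0 0 0 0 -1" --pt "0 0.004 0 0 0 0 -1" --pt "0 0.004 0 0 0 0 -1" --pt "0 0.004 0 0 0 0 -1" --pt "0 0.004 0 0 0 0 -1" --pt "0 0.005 0 0 0 0 -1" --pt "0 0.005 0 0 0 0 -1" --pt "0 0.006 0 0 0 0 -1" --pt "0 0.008 0 0 0 0 -1" --pt "0 0.016 0 0 0 0 -1" --pt "0 0.02 0.02 0 0 0 1" --pt "0 0.02 0.06 0 0 0 1" --pt "0 0.02 0.04 0 0 0 1" --pt "0 0 0 0 0 0 1"

```text
time: 7.18
eef_pos: [0.5755, -0.048, 0.1565]
ee_rot: [3.133, 0.002, 1.591]
ft_force: [-0.3, -0.3, -1.4]
grip_width: 0.072
gripper_force: 0.0
```

Run:
```python
from h import *
c=cap('top'); im=c['pixels'][:,:,::-1]; print(observe()['eef_pos'])
a=cv2.resize(im[170:240,320:450],None,fx=6,fy=6,interpolation=cv2.INTER_CUBIC)
cv2.imwrite('pics/t2.png',a)
```

```text
[ 0.57422154 -0.04849693  0.15439655]
```

View pics/t2.png

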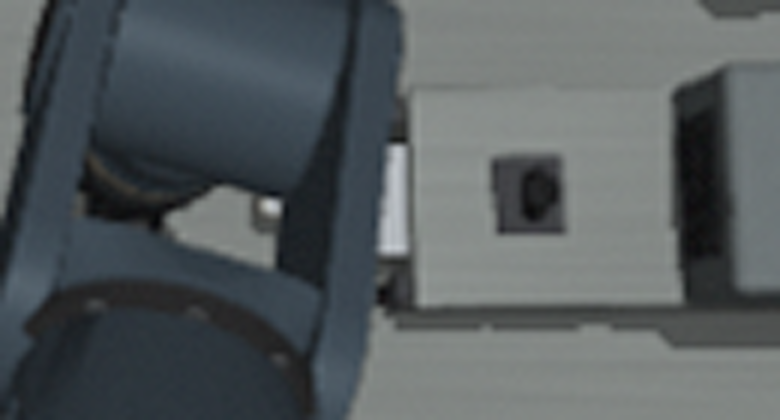

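The catch pin stands up (540, 195). The cassette's front shows at (397, 200) and the handle end at (258, 212), about 28 mm out, so it ejected. Now I'll grip the handle.

>>> jog_arm --pt "0 -0.036 0 0 0 0 1" --pt "0 -0.036 0 0 0 0 1" --pt "0 -0.036 -0.02 0 0 0 1" --pt "0 0 -0.04 0 0 0 1" --pt "0 0 -0.04 0 0 0 1" --pt "0 0 -0.023 0 0 0 1" --pt "0 0 0 0 0 0 1" --pt "0 0 0 0 0 0 -1" --pt "0 0 0 0 0 0 -1" --pt "0 0 0 0 0 0 -1" --pt "0 0 0 0 0 0 -1" --pt "0 0 0 0 0 0 -1" --pt "0 0 0 0 0 0 -1" --squeeze 40

```text
time: 8.85
eef_pos: [0.5733, -0.158, 0.0295]
ee_rot: [3.141, 0.0, 1.588]
ft_force: [-2.1, -0.1, 6.3]
grip_width: 0.0155
gripper_force: 41.7
```

>>> jog_arm --pt "0 0.008 0 0 0 0 -1" --pt "0 0.015 0 0 0 0 -1" --pt "-0.001 0.02 0 0 0 0 -1" --pt "0 0.02 0 0 0 0 -1" --pt "-0.001 0.02 0 0 0 0 -1" --pt "0 0.02 0 0 0 0 -1" --pt "-0.001 0.02 0 0 0 0 -1" --pt "0 0.02 0 0 0 0 -1" --pt "0 0.02 0 0 0 0 -1" --pt "0 0.012 0 0 0 0 -1" --pt "0 0.005 0 0 0 0 -1" --pt "0 0 0 0 0 0 -1"

```text
time: 10.35
eef_pos: [0.5709, 0.0231, 0.0294]
ee_rot: [3.14, 0.0, 1.589]
ft_force: [-0.3, -1.2, 6.7]
grip_width: 0.0152
gripper_force: 41.9
```

The cassette is out. I'll let go, then take it across the body about 12 mm behind its origin.

>>> jog_arm --pt "0 0 0 0 0 0 -0.3" --pt "0 0 0 0 0 0 1" --pt "0 0 0 0 0 0 1" --pt "0 0 0 0 0 0 1" --pt "0 0 0 0 0 0 1" --pt "0 0 0.05 0 0 0 1" --pt "0 0 0.05 0 0 0 1" --pt "0 0 0 0 0 0 1"

```text
time: 11.35
eef_pos: [0.5731, 0.0217, 0.1325]
ee_rot: [3.133, 0.001, 1.588]
ft_force: [0.8, 0.7, -0.8]
grip_width: 0.0855
gripper_force: 0.0
```

Run:
```python
from h import *
c=cap('wrist','w2.png'); s=cap('side'); im=s['pixels'][:,:,::-1]
w=cv2.imread('pics/w2.png'); b=cv2.resize(im[100:310,240:380],(280,420))
cv2.imwrite('pics/v2.png',np.hstack([w[:,:500],b]))
```

```text
(no output)
```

View pics/v2.png

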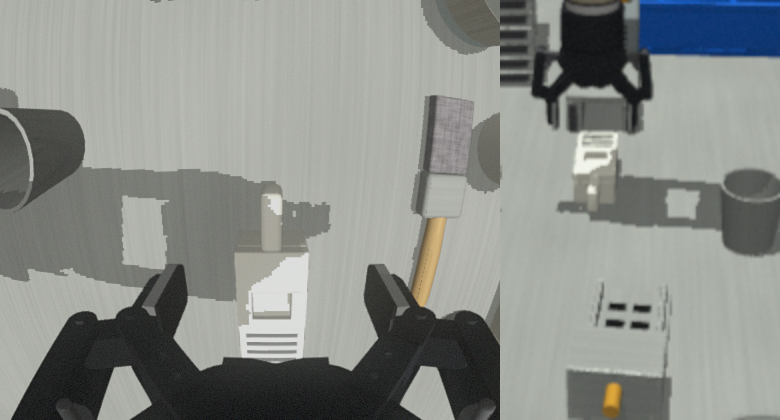

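The cassette lies flat on the counter. In the wrist view the box's front top edge runs (236, 253)–(308, 251), the handle's top is near (271, 195–250) and the pocket is at (272, 305).

Run:
```python
from h import *
c=cap('wrist'); print(observe()['eef_pos'])
for q in [(236,253),(308,251),(271,194),(271,250),(250,291),(291,290),(250,318),(292,318)]: print(q,onz(c,*q,.046,True).round(4))
```

```text
[0.56947999 0.02213665 0.12804083]
(236, 253) [ 0.5428 -0.0043  0.046 ]
(308, 251) [ 0.5951 -0.0018  0.046 ]
(271, 194) [0.5678 0.0407 0.046 ]
(271, 250) [ 0.5683 -0.0013  0.046 ]
(250, 291) [ 0.5525 -0.0371  0.046 ]
(291, 290) [ 0.584  -0.0355  0.046 ]
(250, 318) [ 0.552  -0.0638  0.046 ]
(292, 318) [ 0.586  -0.0631  0.046 ]
```

>>> jog_arm --pt "0.001 -0.032 0 0 0 0 1" --pt "0 -0.032 0 0 0 0 1" --pt "0 -0.032 0 0 0 0 1" --pt "0 0 -0.04 0 0 0 1" --pt "0 0 -0.04 0 0 0 1" --pt "0 0 -0.019 0 0 0 1" --pt "0 0 0 0 0 0 1" --pt "0 0 0 0 0 0 -1" --pt "0 0 0 0 0 0 -1" --pt "0 0 0 0 0 0 -1" --pt "0 0 0 0 0 0 -1" --pt "0 0 0 0 0 0 -1" --squeeze 40

```text
time: 13.0
eef_pos: [0.5724, -0.0741, 0.0311]
ee_rot: [3.139, 0.001, 1.588]
ft_force: [0.3, 1.2, 6.3]
grip_width: 0.0552
gripper_force: 45.0
```

>>> jog_arm --pt "0 0 0.02 0 0 0 -1" --pt "0 0 0.03 0 0 0 -1" --pt "-0.007 0.028 0.01 0 0 -0.008 -1" --pt "-0.007 0.028 0 0 0 -0.008 -1" --pt "-0.007 0.028 0 0 0 -0.008 -1" --pt "-0.007 0.028 0 0 0 -0.008 -1" --pt "-0.007 0.028 0 0 0 -0.008 -1" --pt "-0.007 0.028 0 0 0 -0.009 -1" --pt "-0.008 0.028 0 0 0 -0.009 -1" --pt "-0.008 0.028 0 0 0 -0.009 -1" --pt "0 0 0 0 0 0 -1" --pt "0 0 0 0 0 0 -1"

```text
time: 14.5
eef_pos: [0.5133, 0.1498, 0.0896]
ee_rot: [3.141, 0.0, 1.521]
ft_force: [0.1, -0.1, -1.4]
grip_width: 0.0554
gripper_force: 44.1
```

Run:
```python
from h import *
c=cap('wrist','w3.png'); np.save('w3.npy',{k:v for k,v in c.items()},allow_pickle=True); print(observe()['eef_pos'])
```

```text
[0.51354256 0.14948306 0.08958737]
```

View pics/w3.png

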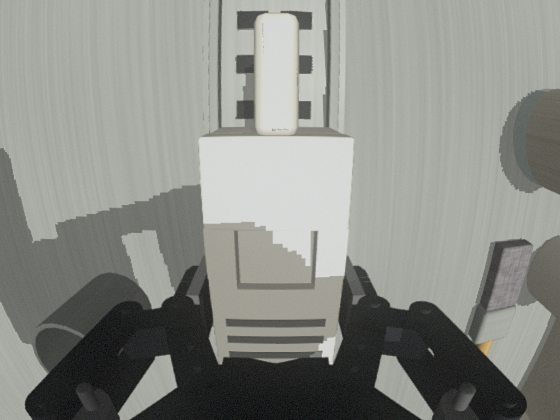

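The wrist view shows the cradle's channel ahead, with the left rail at u ≈ 209–221 and the right at u ≈ 328–342 (v 0–130). The handle is at u ≈ 277. I'll measure the rail edges.

Run:
```python
from h import *
c=np.load('w3.npy',allow_pickle=True).item()
g=cv2.cvtColor(c['pixels'],cv2.COLOR_RGB2GRAY).astype(float)
for v in (6,20,40,60,80,100,120):
    r=g[v-2:v+3].mean(0); d=np.abs(r[2:]-r[:-2])
    pk=[u+1 for u in range(195,360) if d[u]>14 and d[u]==d[max(0,u-2):u+3].max() and (u<236 or u>312)]
    print(v,[(u,*onz(c,u,v,.018,True)[:2].round(4)) for u in pk])
for q in [(278,14),(278,132),(202,136),(353,137)]: print(q,onz(c,*q,.105,True).round(4))
```

```text
6 [(208, np.float64(0.48), np.float64(0.2943)), (218, np.float64(0.4862), np.float64(0.2935)), (221, np.float64(0.488), np.float64(0.2932)), (325, np.float64(0.5512), np.float64(0.29)), (330, np.float64(0.5543), np.float64(0.29)), (340, np.float64(0.5605), np.float64(0.2902)), (345, np.float64(0.5637), np.float64(0.2903))]
20 [(208, np.float64(0.4796), np.float64(0.2848)), (218, np.float64(0.4858), np.float64(0.2841)), (221, np.float64(0.4877), np.float64(0.2839)), (326, np.float64(0.5512), np.float64(0.2806)), (330, np.float64(0.5537), np.float64(0.2807)), (340, np.float64(0.5599), np.float64(0.2808)), (345, np.float64(0.5631), np.float64(0.2809))]
40 [(208, np.float64(0.4791), np.float64(0.2717)), (218, np.float64(0.4853), np.float64(0.271)), (221, np.float64(0.4871), np.float64(0.2708)), (323, np.float64(0.5487), np.float64(0.2676)), (327, np.float64(0.5511), np.float64(0.2676)), (330, np.float64(0.553), np.float64(0.2676)), (340, np.float64(0.5592), np.float64(0.2677)), (345, np.float64(0.5623), np.float64(0.2678))]
60 [(208, np.float64(0.4785), np.float64(0.259)), (217, np.float
[... 879 characters left out ...]
), (329, np.float64(0.5507), np.float64(0.23)), (339, np.float64(0.557), np.float64(0.2299)), (344, np.float64(0.5601), np.float64(0.2299))]
120 [(204, np.float64(0.4735), np.float64(0.2217)), (208, np.float64(0.476), np.float64(0.2215)), (218, np.float64(0.4823), np.float64(0.221)), (221, np.float64(0.4842), np.float64(0.2208)), (235, np.float64(0.4928), np.float64(0.2202)), (323, np.float64(0.5466), np.float64(0.2177)), (329, np.float64(0.5504), np.float64(0.2176)), (338, np.float64(0.556), np.float64(0.2175)), (344, np.float64(0.5598), np.float64(0.2174))]
(278, 14) [0.5203 0.261  0.105 ]
(278, 132) [0.5183 0.2193 0.105 ]
(202, 136) [0.4916 0.2196 0.105 ]
(353, 137) [0.5447 0.2167 0.105 ]
```

The rails measure 68 mm apart, as stated. The centre line is x = 0.5198 + 0.0547·(y − 0.2824), and the handle end is about 114 mm ahead of the grip. I'll lower it into the channel, then slide it in.

>>> jog_arm --pt "0.0005 0.019 0 0 0 -0.005 -1" --pt "0.0005 0.019 0 0 0 0 -1" --pt "0.0005 0.018 0 0 0 0 -1" --pt "0 0 -0.018 0 0 0 -1" --pt "0 0 -0.018 0 0 0 -1" --pt "0 0 -0.0085 0 0 0 -1" --pt "0 0 0 0 0 0 -1" --pt "0 0 -0.004 0 0 0 -1" --pt "0 0 0 0 0 0 -1"

```text
time: 15.68
eef_pos: [0.5149, 0.206, 0.0412]
ee_rot: [3.141, -0.0, 1.516]
ft_force: [0.2, 0.4, -2.9]
grip_width: 0.0555
gripper_force: 44.1
```

>>> jog_arm --pt "0.0005 0.01 0 0 0 0 -1" --pt "0.0005 0.01 0 0 0 0 -1" --pt "0.0005 0.01 0 0 0 0 -1" --pt "0.0005 0.01 0 0 0 0 -1" --pt "0.0005 0.01 0 0 0 0 -1" --pt "0.0005 0.008 0 0 0 0 -1" --pt "0.0005 0.006 0 0 0 0 -1" --pt "0 0 0 0 0 0 -1" --pt "0 0 -0.002 0 0 0 -1" --pt "0 0 -0.002 0 0 0 -1" --pt "0 0 0 0 0 0 -1"

```text
time: 17.05
eef_pos: [0.5183, 0.2697, 0.0372]
ee_rot: [-3.141, 0.0, 1.515]
ft_force: [-0.1, -0.4, 0.1]
grip_width: 0.0557
gripper_force: 44.3
```

Run:
```python
from h import *
c=cap('wrist','w4.png'); s=observe();print(s['eef_pos'],s['ft_force'])
```

```text
[0.51825726 0.26974358 0.03718714] [ 0.21383685 -0.65907153 -1.02990428]
```

View pics/w4.png

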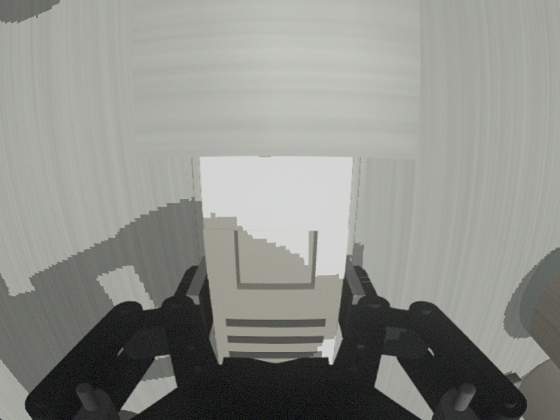

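The hood's edge is at v ≈ 156 and the pocket's front edge at v ≈ 231. The cassette lies centred between the rails (u 193/360) with its handle fully under the hood. I'll check the depth and press down the last millimetre.

Run:
```python
from h import *
c=cap('wrist')
h=onz(c,276,156,.066,True);p=onz(c,276,231,.052,True);q=onz(c,276,288,.052,True)
print(h.round(4),p.round(4),q.round(4)); 
for e,x in((p,-.024),(q,.002)): print('handle_end cradle x', -.038+(h[1]-e[1])-x-.105)
```

```text
[0.5226 0.333  0.066 ] [0.5209 0.3022 0.052 ] [0.5196 0.2768 0.052 ]
handle_end cradle x -0.08820506480996176
handle_end cradle x -0.08874803745964358
```

>>> jog_arm --pt "0 0 -0.001 0 0 0 -1" --pt "0 0 0 0 0 0 -1"

```text
time: 17.4
eef_pos: [0.5183, 0.2698, 0.0372]
ee_rot: [3.141, 0.0, 1.516]
ft_force: [-2.3, -2.0, 5.7]
grip_width: 0.0556
gripper_force: 45.0
```

It's resting on the floor with the handle end at about -0.088. I'll slide it 4 mm deeper for margin, then release and rise.

>>> jog_arm --pt "0 0.002 0 0 0 0 -1" --pt "0 0.002 0 0 0 0 -1" --pt "0 0 0 0 0 0 -1" --pt "0 0 0 0 0 0 0.5" --pt "0 0 0 0 0 0 0.8" --pt "0 0 0 0 0 0 1" --pt "0 0 0 0 0 0 1" --pt "0 0 0.03 0 0 0 1" --pt "0 0 0.05 0 0 0 1" --pt "0 -0.02 0.05 0 0 0 1" --pt "0 -0.04 0.03 0 0 0 1" --pt "0 -0.04 0 0 0 0 1" --pt "0 -0.03 0 0 0 0 1" --pt "0 0 0 0 0 0 1" --pt "0 0 0 0 0 0 1"

```text
time: 19.27
eef_pos: [0.5182, 0.1445, 0.196]
ee_rot: [-3.141, -0.0, 1.516]
ft_force: [0.1, -0.1, 0.5]
grip_width: 0.0854
gripper_force: 0.0
```

Run:
```python
from h import *
c=cap('wrist','w5.png'); print(observe()['eef_pos'])
```

```text
[0.51817282 0.14488394 0.19598558]
```

View pics/w5.png

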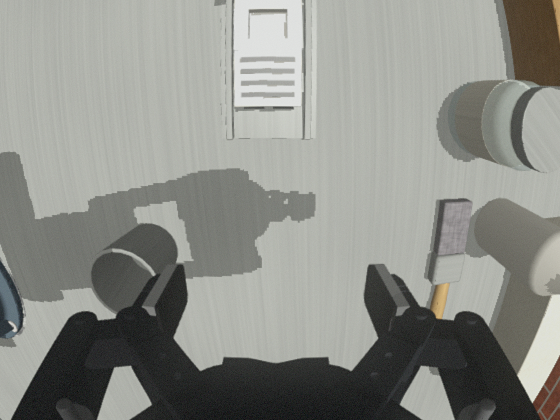

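The cassette lies square in the channel, let go. Its rear edge is at v ≈ 106 (u 235–301) and the cradle's end at v ≈ 139. One numeric check before I hand in.

Run:
```python
from h import *
c=cap('wrist')
r=onz(c,268,105,.052,True);e=onz(c,270,139,.018,True);a=onz(c,249,11,.052,True)
print(r,e,a); x1=.105-(r[1]-e[1])-.165; print('handle_end x',x1)
if -.104<x1<-.083: print(ticket.close_job())
```

```text
[0.51715863 0.22276145 0.052     ] [0.51645913 0.19029548 0.018     ] [0.50596061 0.3046092  0.052     ]
handle_end x -0.09246596622358057
the job is handed in; nothing more can be done
None
```

The job is handed in: the cassette was released, ejected, set down on the counter, and now lies let go in the cradle with its handle under the hood. By camera its end is about 9 mm short of the end wall (limit 20); the verdict wasn't shown.

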